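# Load a tip box down the guide lane

### The arm

A 6-joint arm with a two-finger parallel gripper is mounted at the origin on a cart in front of the work surface, level with it; the furniture and walls round the work are solid. World frame = base frame: x ahead of the robot, y to its left, z up, the work surface at z = 0. Lengths are in m, angles in rad, forces in N, time in s.
With the tool pointing down it reaches from about 0.375 to 0.9 m from the base axis. Payload 3.1 kg.
Tool frame: the origin (TCP) lies where the fingers leave the gripper's body, on its centre line; the fingertips stand 70 mm ahead of it and the grasp point (between the pads) lies 51 mm ahead of it; z points along the fingers, y is the line along which they close (so a half turn about z gives the same grasp; the last joint's range is limited). The gripper opens to 87 mm and grips with 3 to 60 N. Pads are 19 mm wide; open, the fingers measure 117 mm over their backs; the gripper's body (75 mm by 190 mm) begins 51 mm behind the grasp point.
Start: joints at [0.973, 0.527, 1.433, -0, 1.181, -0.178], TCP at [0.255, 0.571, 0.292] pointing down, gripper open.
Joint ranges: [-3.08, 3.08], [-0.75, 2.2], [0.22, 2.44], [-1.43, 4.57], [0, 2.65], [-2.85, 2.85]. Speed limits (rad/s): [2.79, 2.79, 3.14, 3.14, 3.14, 3.14].

### API

Orientations are given as a unit quaternion [x, y, z, w].
In Python, from rig import robot gives the robot as it stands.
- The arm moves only by the tool send_rows, never from a script. Its argument "deltas" is text: rows parted by semicolons, each of 7 numbers parted by spaces: the shift along the tool's x, y, z in mm, then the turn, a rotation vector about the tool's x, y, z in degrees, then the opening, from 0 (shut) to 1 (fully open). A call has 1 to 10 rows; each row shifts and turns the commanded pose from where the row before left it, along the tool's axes as they then stand; what a row does not reach is not made up. A row lasts 1/8 s, in which the tool goes at most 62.5 mm and 10.7 degrees, less where a joint would pass 70% of its speed; a pose out of reach is approached as far as the arm can. A call is refused whole if a number of a shift passes 62.5 or a number of a turn 10.7, either way. A call with a gripper value outside its range is refused whole. The fingers move at their own pace and stop on an object; "newtons" is the grip in N (left out, the last holds). Time passes only in rows, so rows that do not move let the fingers close. It gives the time, the measured TCP pose, the force, the opening and the grip force at its end, in the units of the state.
- robot.get_obs(): the state, without advancing time (a new reading comes with each control period).
- robot.camera(name): name is "scene" or "side" or "wrist"; returns a dict with "image" (384x512x3 uint8, red, green, blue), "depth" (384x512 float32, m along the optical axis (not along the pixel's ray), 0 where there is no reading), "fovy" (degrees; the focal length in pixels is half the picture's height over the tangent of half this angle, whatever the lens; pixels are square), "cx", "cy" (the principal point, pixels), "rvec" (rotation vector, rad) and "tvec" (3), from world to camera coordinates, as OpenCV has them. Camera axes: x right, y down, z forward; pixel columns grow to the right and rows downward; lengths in m; the calibration is good to about 2 mm. A picture is of the moment at which its call begins.
- robot.hand_in(): hands the job in; it is judged then, once.
Trained networks look in the newest picture that a camera, given by its name, has taken for a name from the list of things; names that differ only in an ending like _2 or _b are one class to them, and where a whole thing is asked for, a point or a joint stands for the part that bears it (a point fixed in the world has none). Each returns a list of dicts, best first, with "p" (0 to 1); they miss things now and then, are a little off and sometimes report something else, mostly with a low value. They report only what shows in the picture. A call takes as long as a camera call. They do not tell look-alikes from the thing itself.
- robot.find_in(camera, thing): "box" ([left, top, right, bottom] in pixels, round what is visible of it).
- robot.cut_out(camera, thing): "region" (384x512 bool, what is visible of it) and "box" ([left, top, right, bottom] in pixels, round what is visible of it).
The state is a dict: "time": time; "q": joint angles; "joint_velocities": joint speeds; "joint_torque": joint torques, N m; "position": TCP position; "tool_rot": TCP orientation; "ft_force": force on the tool from outside, world axes, zero at the start; "moment": the same for the moment, N m; "grip_width": finger opening in m; "grip_force": force on a finger pad.
Only numpy, scipy, OpenCV 4.12 (cv2) and the standard library are available. Lean on these libraries where they do the work, as an engineer would, in place of code of your own. Each camera call takes 0.05 s, during which the arm holds its last target. There are 200 camera calls.

### The job

Push the pipette tip box that stands before the mouth of the guide lane down the lane until its leading end rests flush against the stop at the far end, then move clear of it. Neither the box nor the robot may touch either guide rail, so line the box up before it goes in. Push only: do not lift or tip the box, and leave the flask, the marker and the petri dish where they are.

Things in the scene. Friction and masses are not known exactly. Their poses are not given: they have to be found in the camera images.
- tip_box: Closed pipette tip box, coloured base, clear fixed lid, 86 x 123 x 67 mm, about 0.12 kg, loose. Origin: centre of its underside; x along the 86 mm width (+x side away from the robot), y along the length, z up. The walls below the rim, where it is pushed, are 80 mm apart in x, 122 mm in y. It starts 35 to 90 mm before the lane's mouth, up to 35 mm off its centre line and 0.2 rad askew.
- lane: Guide lane fixed on the bench: two rails and an end stop; the bench top is its floor. Origin: on the bench, middle of the open mouth. x: along the lane, the box's travel (about robot's left to right); y: across, away from the robot. Rails run x = 0 to 200 mm, inner faces at y = -53 and +53 mm, so 10 mm free beside the box. Box home: its origin at x = 139 mm, its 123 mm length along x.
- rail_near: Guide rail on the robot's side: plain aluminium bar 200 mm long, 10 mm wide, 20 mm high, with two 4 mm high screw tabs reaching 15 mm out on its outer side. Origin and axes are those of the lane; its inner face is at y = -53 mm. Not to be touched; fingertips over 20 mm above the bench pass over it.
- rail_far: The same rail on the side away from the robot; its origin and axes are those of the lane, the bar's inner face is at y = +53 mm. It must not be touched.
- stop_face (a point): Point on the bench on the lane's centre line, below the faces of the stop's pads; x along the travel, as for the lane. The stop is an aluminium bar 34 mm high with two flat black rubber pads, centred at y = -28 and +28 mm, 26 mm wide, 7 to 29 mm above the bench. The box's leading end must meet both pads.
- flask: Small culture flask with a screw cap lying loose outside the far rail, 50 x 102 mm and 32 mm high; origin: centre of its underside. Leave it alone.
- marker: Marker pen lying loose outside the near rail, 135 mm long, 17 mm thick; origin: centre of its underside. Leave it alone.
- petri: Closed petri dish lying loose beyond the stop, 90 mm in diameter, 15 mm high; origin: centre of its underside. Leave it alone.
Not all that is in view belongs to the job. What is shaped like the tip_box but green or purple is not meant.

How it is judged:
By the outcome, as a careful person would: the job done as asked, in the order asked, and still so for the second after the job is handed in, with the robot touching nothing.
It also fails if it takes over 72 s, if anything falls off the work surface, if the arm or the gripper's body presses on something with over 40 N, if the wrist force passes 120 N, or if a joint passes its speed limit or range.

## Working session

There is one attempt and no reset: what is moved stays moved. The work goes in short steps, Python scripts to look and compute and a tool call to move; the robot and the scene stay as the last step left them, time stands still between calls to the robot, and variables do not carry over. Pictures are saved under pics/ and viewed, at most 10 in all, crops included, and the job is handed in when it is done.

Besides the shell and the picture viewer there is one more tool, called after "Call:" as a command line: name --argument value ..., lists and objects as JSON in quotes. send_rows: Moves the arm, as the interface text tells. Its arguments: {"type":"object","properties":{"deltas":{"type":"string"},"newtons":{"type":"number"}},"required":["deltas"]}

```bash
mkdir -p pics; cat > h.py <<'E'
import numpy as np, cv2
from rig import robot
def cam(n):
    c=robot.camera(n); c['f']=192/np.tan(np.radians(c['fovy'])/2); c['R']=cv2.Rodrigues(np.array(c['rvec'],float))[0]; c['t']=np.array(c['tvec'],float).ravel(); return c
def pts(c,mask=None):
    v,u=np.nonzero((c['depth']>0)&(mask if mask is not None else True)); z=c['depth'][v,u]
    p=np.c_[(u-c['cx'])/c['f']*z,(v-c['cy'])/c['f']*z,z]
    return (p-c['t'])@c['R'],u,v
def proj(c,P):
    q=np.atleast_2d(P)@c['R'].T+c['t']; return q[:,:2]/q[:,2:]*c['f']+[c['cx'],c['cy']]
E
python3 - <<'E'
from h import *
ims=[]
for n in ['scene','side']:
    c=cam(n); im=c['image'][...,::-1].copy(); print(n,-c['R'].T@c['t'],c['fovy'])
    for th in ['tip_box','lane','rail_near','rail_far','flask','marker','petri']:
        r=robot.cut_out(n,th)
        for k in r[:3]:
            m=k['region']; P,_,_=pts(c,m)
            print(th,round(k['p'],2),np.round(k['box']).tolist(),np.round(np.median(P,0),3) if len(P) else '', np.round(np.percentile(P,[3,97],axis=0),3).tolist() if len(P) else '')
    cv2.imwrite(f'pics/{n}.png',cv2.resize(im,None,fx=1.5,fy=1.5))
E
```

```text
scene [ 0.21555886 -0.5081541   0.77046847] 57.68942204942101
tip_box 0.95 [169.0, 179.0, 218.0, 235.0] [ 0.347 -0.002  0.065] [[0.292, -0.05, 0.009], [0.411, 0.068, 0.068]]
tip_box 0.87 [225.0, 129.0, 262.0, 176.0] [0.549 0.1   0.065] [[0.514, 0.063, 0.007], [0.593, 0.18, 0.069]]
tip_box 0.59 [146.0, 122.0, 194.0, 165.0] [0.398 0.244 0.064] [[0.34, 0.199, 0.002], [0.467, 0.313, 0.068]]
lane 0.7 [251.0, 179.0, 337.0, 260.0] [ 0.566 -0.19   0.018] [[0.504, -0.243, 0.002], [0.635, -0.026, 0.035]]
rail_far 0.76 [287.0, 178.0, 331.0, 230.0] [ 0.629 -0.114  0.018] [[0.626, -0.196, 0.002], [0.649, -0.015, 0.022]]
flask 0.69 [321.0, 183.0, 351.0, 216.0] [ 0.692 -0.143  0.025] [[0.676, -0.19, 0.002], [0.72, -0.102, 0.031]]
marker 0.74 [241.0, 229.0, 281.0, 261.0] [ 0.447 -0.155  0.015] [[0.431, -0.212, 0.009], [0.462, -0.095, 0.017]]
petri 0.58 [308.0, 266.0, 349.0, 302.0] [ 0.535 -0.318  0.015] [[0.496, -0.355, 0.012], [0.575, -0.278, 0.017]]
side [ 0.48242491 -0.69336971  0.7655746 ] 54.412457177970055
tip_box 0.96 [239.0, 140.0, 264.0, 185.0] [0.556 0.089 0.066] [[0.517, 0.063, 0.004], [0
[... 214 characters left out ...]
], [0.416, 0.066, 0.068]]
lane 0.97 [235.0, 196.0, 304.0, 284.0] [ 0.579 -0.216  0.019] [[0.506, -0.244, 0.002], [0.644, -0.027, 0.035]]
rail_near 0.8 [234.0, 200.0, 249.0, 263.0] [ 0.515 -0.107  0.018] [[0.499, -0.191, -0.001], [0.524, -0.016, 0.022]]
rail_far 0.57 [279.0, 198.0, 300.0, 256.0] [ 0.632 -0.118  0.019] [[0.627, -0.196, 0.0], [0.65, -0.015, 0.023]]
flask 0.87 [306.0, 217.0, 326.0, 249.0] [ 0.697 -0.144  0.025] [[0.677, -0.189, 0.003], [0.722, -0.099, 0.031]]
marker 0.53 [207.0, 226.0, 232.0, 273.0] [ 0.451 -0.158  0.014] [[0.433, -0.215, -0.0], [0.467, -0.094, 0.018]]
petri 0.71 [240.0, 285.0, 282.0, 325.0] [ 0.537 -0.318  0.014] [[0.498, -0.356, 0.007], [0.576, -0.275, 0.017]]
```

View pics/scene.png

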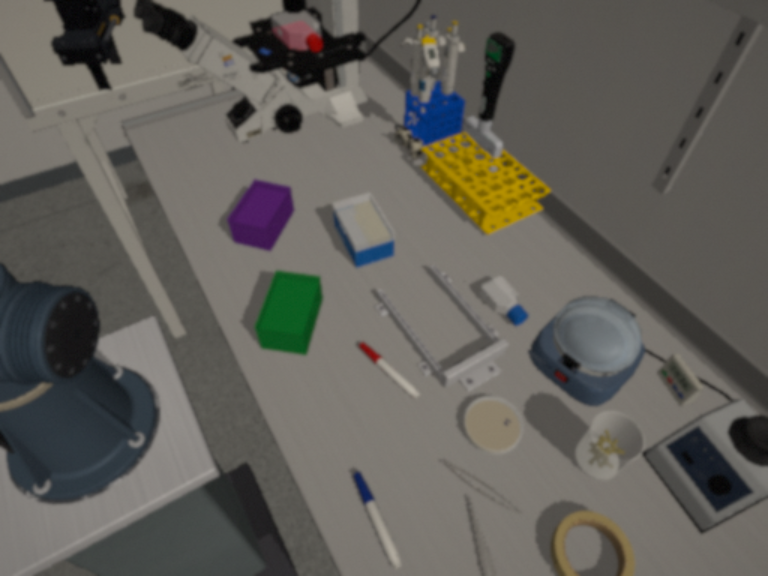

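View pics/side.png

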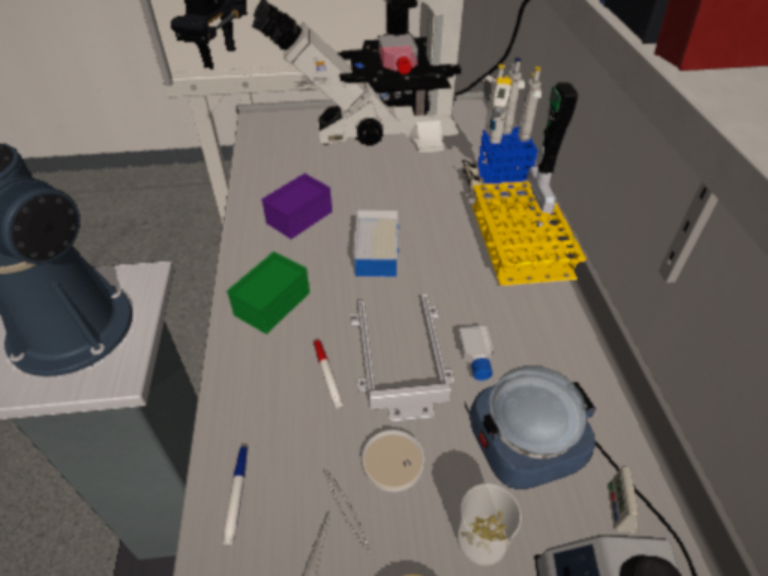

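Three candidates for tip_box: green, scene (194,207); purple, scene (170,144); blue base with clear lid, scene (243,152). The blue one fits: it isn't green or purple, and it stands before the lane's mouth. I'll confirm it in an enlarged crop and fit the poses.

```bash
cat >> h.py <<'E'
def fit(n,xr=(0.48,0.68),show=None):
    """box top rect and rail tops from one camera's depth"""
    c=cam(n); P,u,v=pts(c)
    s=(P[:,2]>0.060)&(P[:,2]<0.074)&(P[:,0]>.49)&(P[:,0]<.67)&(P[:,1]>-.25)&(P[:,1]<.22)
    B=P[s]
    out=[n]
    if len(B)>20:
        r=cv2.minAreaRect((B[:,:2]*1000).astype(np.float32)); out.append(('box',len(B),np.round(r[0],1).tolist(),np.round(r[1],1).tolist(),round(r[2],2),'z',round(np.median(B[:,2])*1e3,1)))
    for nm,a,b in [('near',.49,.54),('far',.61,.66)]:
        s=(P[:,2]>.016)&(P[:,2]<.025)&(P[:,0]>a)&(P[:,0]<b)&(P[:,1]>-.20)&(P[:,1]<-.005)
        Q=P[s]*1000
        if len(Q)>10:
            k=np.polyfit(Q[:,1],Q[:,0],1)
            for _ in range(3):
                e=Q[:,0]-np.polyval(k,Q[:,1]); Q=Q[abs(e)<7]; k=np.polyfit(Q[:,1],Q[:,0],1)
            out.append((nm,len(Q),'slope',round(k[0],4),'x(-10),x(-200)',np.round(np.polyval(k,[-10,-200]),1).tolist(),'y',np.round(np.percentile(Q[:,1],[1,99]),1).tolist(),'z',round(np.median(Q[:,2]),1)))
    s=(P[:,2]>.030)&(P[:,2]<.038)&(P[:,0]>.49)&(P[:,0]<.66)&(P[:,1]>-.27)&(P[:,1]<-.17)
    Q=P[s]*1000
    if len(Q)>10:
        k=np.polyfit(Q[:,0],Q[:,1],1); out.append(('stop',len(Q),'slope',round(k[0],4),'y(580)',round(np.polyval(k,580),1),'y',np.round(np.percentile(Q[:,1],[2,98]),1).tolist(),'x',np.round(np.percentile(Q[:,0],[2,98]),1).tolist()))
    for o in out: print(o)
    return c
E
python3 - <<'E'
from h import *
for n in ['scene','side']:
    c=fit(n)
    if n=='side':
        cv2.imwrite('pics/crop.png',cv2.resize(c['image'][130:290,200:340,::-1],None,fx=3.7,fy=3.7,interpolation=cv2.INTER_CUBIC))
o=robot.get_obs(); print(o['position'],o['tool_rot'])
from scipy.spatial.transform import Rotation as R
print(R.from_quat(o['tool_rot']).as_matrix().round(3))
w=cam('wrist'); T=R.from_quat(o['tool_rot']).as_matrix(); print('wrist cam in tool', T.T@(-w['R'].T@w['t']-o['position']), (w['R']@T).round(2), w['fovy'])
E
```

```text
scene
('box', 896, [558.9, 126.6], [124.9, 81.5], 82.84, 'z', np.float64(66.4))
('near', 259, 'slope', np.float64(-0.0077), 'x(-10),x(-200)', [514.4, 515.9], 'y', [-198.3, -12.6], 'z', np.float64(20.0))
('far', 240, 'slope', np.float64(-0.0067), 'x(-10),x(-200)', [630.2, 631.5], 'y', [-198.7, -10.1], 'z', np.float64(20.0))
('stop', 280, 'slope', np.float64(-0.037), 'y(580)', np.float64(-219.2), 'y', [-225.4, -210.8], 'x', [514.2, 636.7])
side
('box', 797, [558.1, 127.0], [124.9, 78.0], 82.72, 'z', np.float64(66.6))
('near', 238, 'slope', np.float64(-0.0061), 'x(-10),x(-200)', [516.2, 517.3], 'y', [-198.6, -10.7], 'z', np.float64(20.2))
('far', 245, 'slope', np.float64(-0.0071), 'x(-10),x(-200)', [631.6, 632.9], 'y', [-198.8, -8.7], 'z', np.float64(20.0))
('stop', 306, 'slope', np.float64(-0.0285), 'y(580)', np.float64(-218.3), 'y', [-224.6, -209.6], 'x', [515.2, 636.6])
[0.25468921 0.57073311 0.29225056] [ 2.08328591e-01  9.78058893e-01 -3.13840228e-06  2.14979454e-06]
[[-0.913  0.408  0.   ]
 [ 0.408  0.913 -0.   ]
 [-0.    -0.    -1.   ]]
wrist cam in tool [ 0.08428508  0.00066062 -0.09380956] [[ 0.    1.    0.  ]
 [-0.95  0.   -0.31]
 [-0.31 -0.    0.95]] 71.80093267489657
```

View pics/crop.png

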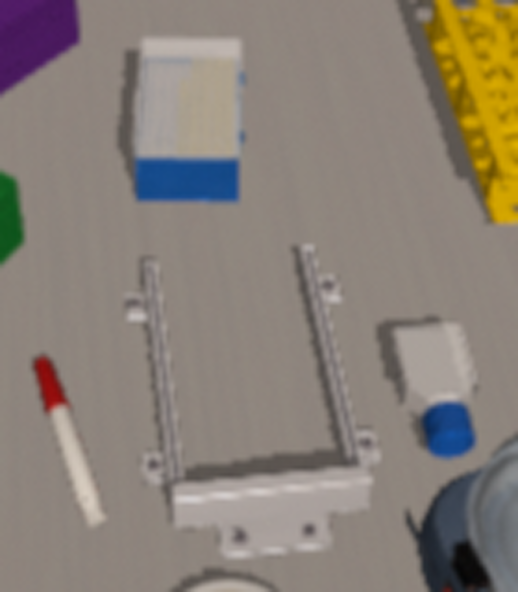

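Confirmed: the crop shows a blue-based box with a clear lid at (190,120), and the mouth and rails are below it. The box is askew about 7.5° and about 15 mm off toward the robot. I'll square it with a two-finger push on its near side and start by moving above that side.

Call:
send_rows --deltas "0 0 0 0 0 -8 1;0 0 0 0 0 -8 1;0 0 0 0 0 -8.5 1;-19 -37 0 0 0 0 1;-19 -37 0 0 0 0 1;-19 -37 0 0 0 0 1;-19 -37 0 0 0 0 1;-19 -37 0 0 0 0 1;-19 -37 0 0 0 0 1;-19 -37 0 0 0 0 1"

```text
time: 2.2
position: [0.3903, 0.3117, 0.2925]
tool_rot: [-0.004, 1.0, 0.0, 0.0]
ft_force: [-0.6, -0.5, 0.7]
grip_width: 0.0869
grip_force: 0.0
```

Call:
send_rows --deltas "-19 -37 0 0 0 0 1;-19 -37 0 0 0 0 1;-19 -37 0 0 0 0 1;-19 -37 0 0 0 0 1;-19 -37 0 0 0 0 1;0 0 0 0 0 0 1;0 0 0 0 0 0 1"

```text
time: 3.08
position: [0.4857, 0.1287, 0.2922]
tool_rot: [-0.004, 1.0, 0.0, -0.0]
ft_force: [0.0, 0.1, 0.1]
grip_width: 0.087
grip_force: 0.0
```

```bash
python3 - <<'E'
from h import *
from scipy.spatial.transform import Rotation as R
o=robot.get_obs(); print(o['time'],o['position'].round(4) if hasattr(o['position'],'round') else o['position'],R.from_quat(o['tool_rot']).as_matrix().round(3).tolist(), o['ft_force'])
c=fit('wrist'); cv2.imwrite('pics/w1.png',c['image'][...,::-1])
E
```

```text
3.075 [0.4857 0.1287 0.2922] [[-1.0, -0.007, -0.001], [-0.007, 1.0, 0.0], [0.001, 0.0, -1.0]] [0.03965589 0.11228505 0.12669884]
wrist
('box', 5216, [559.3, 126.2], [122.5, 81.2], 82.79, 'z', np.float64(67.6))
('near', 1044, 'slope', np.float64(-0.0066), 'x(-10),x(-200)', [515.3, 516.5], 'y', [-197.8, -9.2], 'z', np.float64(21.2))
('far', 87, 'slope', np.float64(-0.0714), 'x(-10),x(-200)', [626.4, 640.0], 'y', [-69.4, -44.7], 'z', np.float64(20.9))
('stop', 687, 'slope', np.float64(-0.003), 'y(580)', np.float64(-215.7), 'y', [-223.9, -208.6], 'x', [513.3, 591.3])
```

View pics/w1.png

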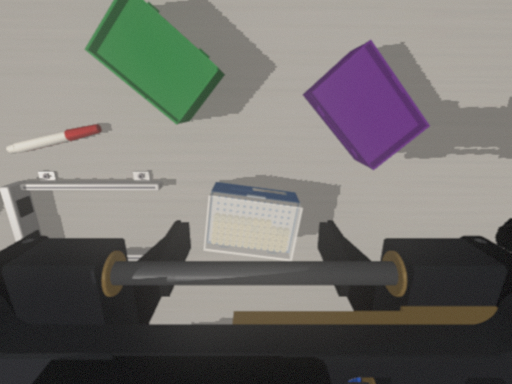

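The wrist view shows the box at (252,222) with both fingers clear of it, the purple box at (365,105) and the near rail at (90,186). I'll descend beside the near wall, then push gently.

Call:
send_rows --deltas "0 0 35 0 0 0 1;0 0 35 0 0 0 1;0 0 35 0 0 0 1;0 0 35 0 0 0 1;0 0 34 0 0 0 1;0 0 20 0 0 0 1;0 0 10 0 0 0 1;0 0 0 0 0 0 1;0 0 0 0 0 0 1"

```text
time: 4.25
position: [0.4865, 0.1289, 0.089]
tool_rot: [-0.004, 1.0, 0.0, 0.001]
ft_force: [-0.1, -1.1, -0.6]
grip_width: 0.0869
grip_force: 0.0
```

Call:
send_rows --deltas "-5 0 0 0 0 0 1;-5 0 0 0 0 0 1;-5 0 0 0 0 0 1;-4 0 0 0 0 0 1;-4 0 0 0 0 0 1;-4 0 0 0 0 0 1;-3 0 0 0 0 0 1;0 0 0 0 0 0 1"

```text
time: 5.25
position: [0.5166, 0.1288, 0.0883]
tool_rot: [-0.004, 1.0, 0.0, 0.0]
ft_force: [-0.1, -0.4, 0.9]
grip_width: 0.0871
grip_force: 0.0
```

```bash
python3 - <<'E'
from h import *
o=robot.get_obs(); print(o['time'],np.round(o['position'],4),o['ft_force'])
for n in ['scene','side','wrist']:
    c=fit(n)
cv2.imwrite('pics/w2.png',c['image'][...,::-1])
E
```

```text
5.25 [0.5166 0.1288 0.0883] [-0.05429974 -0.40574766  0.89893846]
scene
('box', 275, [561.4, 125.9], [104.2, 120.1], 3.83, 'z', np.float64(66.4))
('near', 263, 'slope', np.float64(-0.0096), 'x(-10),x(-200)', [514.3, 516.1], 'y', [-198.0, -12.3], 'z', np.float64(19.8))
('far', 239, 'slope', np.float64(-0.0068), 'x(-10),x(-200)', [630.2, 631.5], 'y', [-198.0, -11.1], 'z', np.float64(19.9))
('stop', 279, 'slope', np.float64(-0.0461), 'y(580)', np.float64(-219.4), 'y', [-238.3, -211.2], 'x', [513.7, 643.1])
side
('box', 535, [559.6, 132.4], [127.1, 102.5], 88.28, 'z', np.float64(66.7))
('near', 241, 'slope', np.float64(-0.0066), 'x(-10),x(-200)', [516.1, 517.4], 'y', [-197.5, -11.7], 'z', np.float64(20.1))
('far', 235, 'slope', np.float64(-0.0061), 'x(-10),x(-200)', [631.9, 633.0], 'y', [-198.8, -7.9], 'z', np.float64(19.9))
('stop', 311, 'slope', np.float64(-0.0355), 'y(580)', np.float64(-218.5), 'y', [-224.4, -210.0], 'x', [515.4, 637.2])
wrist
('box', 5723, [546.5, 131.3], [83.9, 119.4], 0.33, 'z', np.float64(67.3))
('near', 760, 'slope', np.float64(-0.0119), 'x(-10),x(-200)', [513.9, 516.2], 'y', [-41.6, -7.7], 'z', np.float64(21.1))
```

View pics/w2.png

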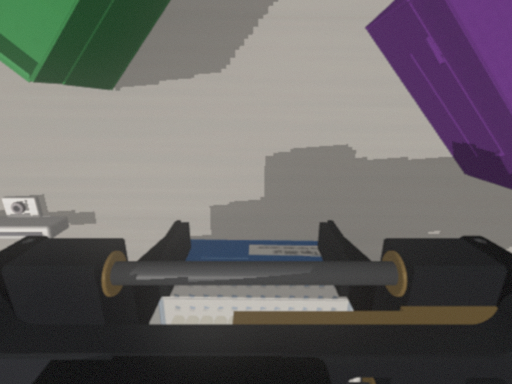

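The wrist view shows the near wall (row ~241) now parallel to the fingers. I'll measure the wall plane itself.

```bash
cat >> h.py <<'E'
def bluefit(n='wrist',ax=0,c=None):
    """blue wall points: fit wall coordinate (ax) against the other horizontal one, by height band"""
    c=c or cam(n); I=c['image'].astype(int); m=(I[...,2]>I[...,0]+40)&(I[...,2]>70); P,_,_=pts(c,m); P=P*1000
    P=P[(P[:,0]>480)&(P[:,0]<660)&(P[:,1]>-230)&(P[:,1]<230)]
    for lo,hi in [(5,15),(15,25),(25,35),(35,45),(45,55),(55,70)]:
        Q=P[(P[:,2]>lo)&(P[:,2]<hi)]
        if len(Q)>15:
            k=np.polyfit(Q[:,1-ax],Q[:,ax],1); print(n,lo,hi,len(Q),'slope',k[0].round(4),'mean',Q[:,:2].mean(0).round(1),'pct',np.percentile(Q[:,ax],[3,50,97]).round(1),'other',np.percentile(Q[:,1-ax],[1,99]).round(1))
    return c
E
python3 - <<'E'
from h import *
bluefit('wrist')
E
```

```text
wrist 5 15 499 slope 0.0035 mean [529.7 118.2] pct [529.1 529.7 530.3] other [ 85.3 174.7]
wrist 15 25 376 slope 0.0001 mean [529.6 104.7] pct [529.  529.6 530.3] other [ 86.  124.6]
wrist 25 35 518 slope -0.0035 mean [529.  124.7] pct [528.2 529.  530. ] other [ 86.3 171.9]
```

Call:
send_rows --deltas "-2 0 0 0 0 0 1;-1 0 0 0 0 0 1;0 0 0 0 0 0 1;5 0 0 0 0 0 1;10 0 0 0 0 0 1;0 0 -30 0 0 0 1;0 0 -40 0 0 0 1;0 0 -40 0 0 0 1;0 0 -40 0 0 0 1;0 0 0 0 0 0 1"

```text
time: 6.7
position: [0.5051, 0.1289, 0.2411]
tool_rot: [-0.004, 1.0, 0.0, 0.003]
ft_force: [0.2, -0.5, -0.5]
grip_width: 0.0869
grip_force: 0.0
```

```bash
python3 - <<'E'
from h import *
for n in ['scene','side']:
    c=fit(n); P,_,_=pts(c); s=(P[:,2]>.08)&(P[:,0]>.58)&(P[:,0]<.8)&(P[:,1]>-.25)&(P[:,1]<.45)
    Q=P[s]; print('tall',len(Q),Q.min(0) if len(Q) else '')
fit('wrist'); bluefit('wrist')
E
```

```text
scene
('box', 859, [570.1, 131.2], [81.0, 124.7], 0.28, 'z', np.float64(66.4))
('near', 258, 'slope', np.float64(-0.0069), 'x(-10),x(-200)', [514.5, 515.8], 'y', [-197.3, -11.3], 'z', np.float64(20.0))
('far', 237, 'slope', np.float64(-0.0086), 'x(-10),x(-200)', [630.0, 631.7], 'y', [-198.2, -10.6], 'z', np.float64(20.1))
('stop', 280, 'slope', np.float64(-0.0119), 'y(580)', np.float64(-218.7), 'y', [-225.3, -210.4], 'x', [513.8, 634.2])
tall 74 [ 0.69670769 -0.24995938  0.08024134]
side
('box', 806, [571.5, 133.0], [79.9, 128.1], 0.34, 'z', np.float64(66.6))
('near', 235, 'slope', np.float64(-0.006), 'x(-10),x(-200)', [516.1, 517.3], 'y', [-196.9, -10.5], 'z', np.float64(19.9))
('far', 246, 'slope', np.float64(-0.0069), 'x(-10),x(-200)', [631.5, 632.8], 'y', [-197.7, -9.3], 'z', np.float64(20.0))
('stop', 317, 'slope', np.float64(-0.0323), 'y(580)', np.float64(-218.7), 'y', [-225.4, -210.1], 'x', [515.4, 637.1])
tall 380 [ 0.5910606  -0.24993863  0.10094633]
wrist
('box', 5436, [559.9, 130.4], [58.8, 122.3], 0.33, 'z', np.float64(67.6))
('near', 1152, 'slope', np.float64(-0.0077), 'x(-10),x(-200)', [514.8, 516.3], 'y', [-180.6, -8.7], 'z', np.float64(21.3))
```

Squared: yaw +0.3° against the lane's +0.4°, and about 1 mm off centre. Next I'll turn the tool and go behind the box.

Call:
send_rows --deltas "-33 48 0 0 0 0 0.5;-33 48 0 0 0 0 0.5;0 0 0 0 0 10 0.5;0 0 0 0 0 10 0.5;0 0 0 0 0 10 0.5;0 0 0 0 0 10 0.5;0 0 0 0 0 10 0.5;0 0 0 0 0 10 0.5;0 0 0 0 0 10 0.5;0 0 0 0 0 10 0.5"

```text
time: 8.15
position: [0.5684, 0.2249, 0.236]
tool_rot: [0.642, 0.767, -0.002, -0.001]
ft_force: [1.0, -0.2, -0.2]
grip_width: 0.0437
grip_force: 0.0
```

Call:
send_rows --deltas "0 0 0 0 0 10 0.5;0 0 0 0 0 0 0.5;0 0 0 0 0 0 0.5"

```text
time: 8.52
position: [0.569, 0.225, 0.2371]
tool_rot: [0.703, 0.711, -0.001, -0.001]
ft_force: [-1.1, 0.7, 0.6]
grip_width: 0.0433
grip_force: 0.0
```

```bash
python3 - <<'E'
from h import *
from scipy.spatial.transform import Rotation as R
o=robot.get_obs(); print(o['time'],np.round(o['position'],4),R.from_quat(o['tool_rot']).as_matrix().round(4).tolist(),o['ft_force'],np.round(o['q'],2))
c=fit('wrist')
cv2.imwrite('pics/w3.png',c['image'][...,::-1])
E
```

```text
8.525 [0.569  0.225  0.2371] [[-0.0103, 0.9999, -0.0021], [0.9999, 0.0103, -0.0004], [-0.0004, -0.0021, -1.0]] [-1.09821899  0.6923672   0.55505372] [ 0.19  0.58  1.52 -0.    1.05  0.18]
wrist
('box', 4546, [570.6, 130.8], [80.0, 122.5], 0.5, 'z', np.float64(67.7))
```

View pics/w3.png

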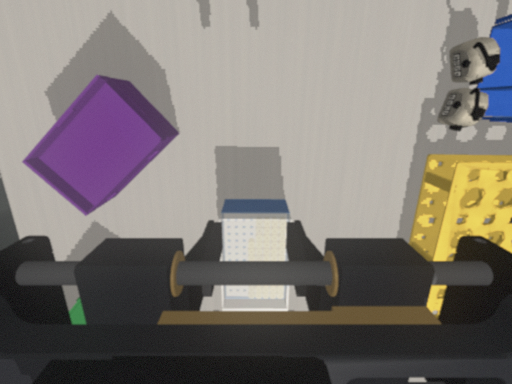

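The wrist view shows the box centred between the fingers at (255,255), with its trailing wall at (255,208) and about 23 mm of gap. I'll descend, push to just before the mouth and check there.

Call:
send_rows --deltas "0 2 35 0 0 0.2 0.5;0 0 35 0 0 0 0.5;0 0 35 0 0 0 0.5;0 0 25 0 0 0 0.5;0 0 12 0 0 0 0.5;0 0 0 0 0 0 0.5;-10 0 0 0 0 0 0.5;-6 0 0 0 0 0 0.5;-6 0 0 0 0 0 0.5;-6 0 0 0 0 0 0.5"

```text
time: 9.82
position: [0.5719, 0.1969, 0.0969]
tool_rot: [0.706, 0.708, 0.001, 0.0]
ft_force: [-0.6, 1.0, 0.9]
grip_width: 0.0438
grip_force: 0.6
```

Call:
send_rows --deltas "-6 0 0 0 0 0 0.5;-8 0 0 0 0 0 0.5;-8 0 0 0 0 0 0.5;-8 0 0 0 0 0 0.5;-8 0 0 0 0 0 0.5;-8 0 0 0 0 0 0.5;-5 0 0 0 0 0 0.5;-3 0 0 0 0 0 0.5;0 0 0 0 0 0 0.5"

```text
time: 10.95
position: [0.5717, 0.1428, 0.0961]
tool_rot: [0.706, 0.709, -0.0, 0.0]
ft_force: [0.3, -0.4, -0.9]
grip_width: 0.0434
grip_force: 0.0
```

```bash
cat >> h.py <<'E'
def boxfit(n,ylo=-.25,yhi=.25):
    """lid top, bright pixels only (no gripper)"""
    c=cam(n); m=(c['image'].max(2)>110); P,_,_=pts(c,m)
    B=P[(P[:,2]>.058)&(P[:,2]<.075)&(P[:,0]>.5)&(P[:,0]<.66)&(P[:,1]>ylo)&(P[:,1]<yhi)]*1000
    # far/near side edges of the visible top, per 8 mm slice along y
    E=[]
    for y in np.arange(B[:,1].min(),B[:,1].max(),6):
        q=B[(B[:,1]>=y)&(B[:,1]<y+6)]
        if len(q)>5: E.append((y+3,q[:,0].min(),q[:,0].max()))
    E=np.array(E); print(n,len(B),'y',np.percentile(B[:,1],[1,99]).round(1)); print(E.round(0).astype(int).tolist())
    return c
E
python3 - <<'E'
from h import *
o=robot.get_obs(); print(o['time'],np.round(o['position'],4),o['ft_force'])
fit('scene');c=boxfit('side');bluefit('wrist',1)
a=boxfit('scene')
cv2.imwrite('pics/s4.png',cv2.resize(np.hstack([c['image'][120:280,180:340],a['image'][110:270,190:350]])[...,::-1],None,fx=2.5,fy=2.5))
E
```

```text
10.95 [0.5717 0.1428 0.0961] [ 0.25647552 -0.36306644 -0.88868408]
scene
('box', 989, [569.8, 79.4], [81.1, 141.7], 0.26, 'z', np.float64(66.4))
('near', 261, 'slope', np.float64(-0.0084), 'x(-10),x(-200)', [514.3, 515.9], 'y', [-198.9, -12.0], 'z', np.float64(19.9))
('far', 237, 'slope', np.float64(-0.0078), 'x(-10),x(-200)', [630.2, 631.6], 'y', [-199.0, -10.3], 'z', np.float64(20.1))
('stop', 281, 'slope', np.float64(-0.0378), 'y(580)', np.float64(-219.3), 'y', [-225.3, -210.8], 'x', [513.3, 636.7])
side 914 y [  9.8 131.5]
[[11, 532, 610], [17, 532, 610], [23, 533, 609], [29, 533, 610], [35, 531, 611], [41, 531, 611], [47, 532, 609], [53, 533, 610], [59, 533, 611], [65, 531, 609], [71, 531, 610], [77, 532, 611], [83, 533, 609], [89, 533, 610], [95, 533, 610], [101, 531, 608], [107, 532, 609], [113, 532, 610], [119, 533, 611], [125, 533, 609], [131, 531, 610]]
wrist 5 15 401 slope -0.003 mean [571.9 130.7] pct [130.1 130.7 131.3] other [549.1 595. ]
wrist 15 25 429 slope -0.0013 mean [571.8 130.7] pct [130.1 130.7 131.3] other [550.3 593.9]
wrist 25 35 496 slope 0.0037 mean [572.  130.7] pct [130.1 130.7 131.4] other [550.4 593.5]
wrist 35 45 157 slope 0.0011 mean [571.5 130.8] pct [130.1 130.9 131.4] other [550.6 593.3]
scene 989 y [  9.  130.2]
[[10, 530, 608], [16, 530, 609], [22, 529, 609], [28, 530, 608], [34, 530, 608], [40, 530, 610], [46, 530, 610], [52, 530, 610], [58, 530, 610], [64, 530, 609], [70, 530, 609], [76, 530, 608], [82, 529, 609], [88, 529, 606], [94, 530, 609], [100, 530, 608], [106, 530, 609], [112, 530, 609], [118, 530, 609], [124, 530, 609], [130, 531, 609]]
```

View pics/s4.png

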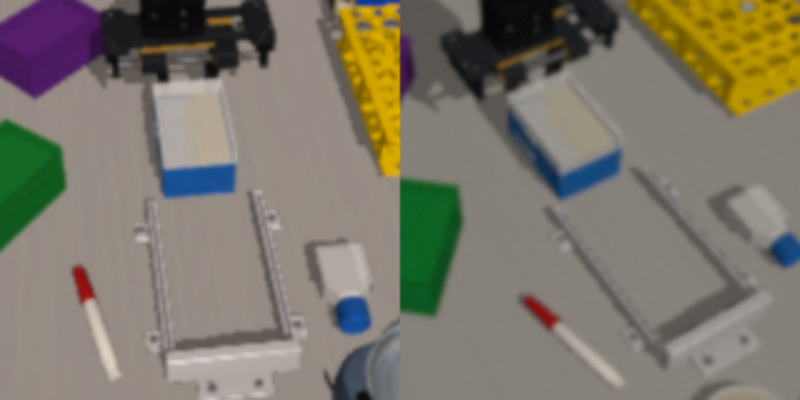

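The picture shows the box squarely before the mouth, in the side half at (195,140) and the scene half at (565,140), about 2 mm to the near side. The fingers bear on the trailing wall. I'll push in, easing slightly to the far side.

Call:
send_rows --deltas "-6 0.2 0 0 0 -0.2 0.5;-10 0.2 0 0 0 0 0.5;-10 0.2 0 0 0 0 0.5;-10 0.2 0 0 0 0 0.5;-10 0.2 0 0 0 0 0.5;-10 0.2 0 0 0 0 0.5;-10 0.2 0 0 0 0 0.5;-10 0.2 0 0 0 0 0.5;-8 0.2 0 0 0 0 0.5;-4 0 0 0 0 0 0.5"

```text
time: 12.4
position: [0.5743, 0.0546, 0.0963]
tool_rot: [0.705, 0.71, 0.0, 0.0]
ft_force: [-0.2, 1.0, -0.4]
grip_width: 0.0436
grip_force: 0.3
```

```bash
python3 - <<'E'
from h import *
o=robot.get_obs(); print(o['time'],np.round(o['position'],4),o['ft_force'],o['tool_rot'])
fit('scene');fit('side');boxfit('side',-.25,.043);boxfit('scene',-.25,.043);bluefit('wrist',1)
E
```

```text
12.4 [0.5743 0.0546 0.0963] [-0.22267137  0.98590244 -0.36487443] [7.04523600e-01 7.09680559e-01 2.42358615e-05 8.61987919e-06]
scene
('box', 1135, [572.9, -7.4], [82.1, 143.5], 0.54, 'z', np.float64(66.4))
('near', 240, 'slope', np.float64(-0.0009), 'x(-10),x(-200)', [515.4, 515.6], 'y', [-198.0, -13.3], 'z', np.float64(20.1))
('far', 187, 'slope', np.float64(-0.0072), 'x(-10),x(-200)', [630.1, 631.5], 'y', [-197.9, -59.9], 'z', np.float64(20.1))
('stop', 289, 'slope', np.float64(-0.0465), 'y(580)', np.float64(-219.4), 'y', [-232.5, -209.7], 'x', [512.9, 640.2])
side
('box', 1099, [573.9, -10.6], [80.0, 139.0], 0.3, 'z', np.float64(66.5))
('near', 236, 'slope', np.float64(-0.0065), 'x(-10),x(-200)', [516.2, 517.4], 'y', [-197.1, -12.2], 'z', np.float64(20.3))
('far', 241, 'slope', np.float64(-0.0063), 'x(-10),x(-200)', [631.7, 632.9], 'y', [-197.9, -8.8], 'z', np.float64(20.1))
('stop', 316, 'slope', np.float64(-0.0335), 'y(580)', np.float64(-218.4), 'y', [-224.7, -209.8], 'x', [514.9, 637.1])
side 1071 y [-78.1  41.3]
[[-76, 536, 612], [-70, 534, 613], [-64, 535, 614], [-58, 536, 6
[... 311 characters left out ...]
[-77, 533, 613], [-71, 534, 613], [-65, 533, 613], [-59, 533, 615], [-53, 533, 612], [-47, 533, 611], [-41, 533, 611], [-35, 532, 613], [-29, 533, 614], [-23, 533, 612], [-17, 532, 611], [-11, 532, 612], [-5, 533, 611], [1, 533, 613], [7, 532, 612], [13, 533, 611], [19, 532, 611], [25, 533, 610], [31, 532, 612], [37, 533, 613], [43, 533, 611]]
wrist 5 15 400 slope 0.0002 mean [574.5  42.5] pct [41.9 42.4 43.1] other [551.6 597.7]
wrist 15 25 430 slope 0.0027 mean [574.3  42.4] pct [41.8 42.4 43.1] other [552.8 596.3]
wrist 25 35 492 slope 0.0074 mean [574.9  42.5] pct [41.8 42.5 43.1] other [553.2 596.4]
wrist 35 45 141 slope 0.0045 mean [574.   42.6] pct [42.  42.6 43.2] other [553.2 596.1]
```

It is centred within about 0.5 mm. I'll continue to near the stop.

Call:
send_rows --deltas "-6 0 0 0 0 0 0.5;-12 0 0 0 0 0 0.5;-14 0 0 0 0 0 0.5;-14 0 0 0 0 0 0.5;-14 0 0 0 0 0 0.5;-14 0 0 0 0 0 0.5;-14 0 0 0 0 0 0.5;-12 0 0 0 0 0 0.5;-10 0 0 0 0 0 0.5;-5 0 0 0 0 0 0.5"

```text
time: 13.9
position: [0.5752, -0.0604, 0.0962]
tool_rot: [0.705, 0.71, 0.0, 0.0]
ft_force: [0.7, 1.2, 0.7]
grip_width: 0.0434
grip_force: 0.6
```

Call:
send_rows --deltas "-2 0 0 0 0 0 0.5;-2 0 0 0 0 0 0.5;-1 0 0 0 0 0 0.5;0 0 0 0 0 0 0.5"

```text
time: 14.4
position: [0.5751, -0.0647, 0.0962]
tool_rot: [0.704, 0.71, -0.0, 0.0]
ft_force: [0.2, 0.8, 1.2]
grip_width: 0.0431
grip_force: 0.3
```

```bash
python3 - <<'E'
from h import *
o=robot.get_obs(); print(o['time'],np.round(o['position'],4),o['ft_force'],o['tool_rot'])
boxfit('side',-.25,-.075);boxfit('scene',-.25,-.075);bluefit('wrist',1)
E
```

```text
14.4 [ 0.5751 -0.0647  0.0962] [0.22515125 0.75205267 1.21795601] [ 7.04226516e-01  7.09975360e-01 -4.77019160e-05  4.03575611e-06]
side 1409 y [-196.9  -76.4]
[[-195, 536, 614], [-189, 536, 613], [-183, 537, 614], [-177, 535, 615], [-171, 536, 614], [-165, 537, 614], [-159, 535, 613], [-153, 535, 614], [-147, 536, 615], [-141, 537, 614], [-135, 535, 615], [-129, 536, 614], [-123, 536, 614], [-117, 535, 613], [-111, 535, 614], [-105, 535, 614], [-99, 536, 613], [-93, 535, 614], [-87, 535, 612], [-81, 535, 614], [-75, 536, 612]]
scene 1362 y [-197.4  -78.8]
[[-196, 534, 613], [-190, 533, 616], [-184, 534, 615], [-178, 534, 614], [-172, 533, 614], [-166, 534, 614], [-160, 535, 614], [-154, 534, 615], [-148, 534, 613], [-142, 534, 613], [-136, 534, 612], [-130, 534, 614], [-124, 533, 614], [-118, 534, 613], [-112, 534, 613], [-106, 533, 612], [-100, 534, 614], [-94, 534, 614], [-88, 533, 613], [-82, 533, 613], [-76, 571, 612]]
wrist 5 15 395 slope -0.0009 mean [575.1 -76.5] pct [-77.1 -76.4 -75.8] other [552.5 598.7]
wrist 15 25 431 slope 0.0023 mean [575.6 -76.5] pct [-77.1 -76.5 -75.8] other [553.7 597.2]
wrist 25 35 495 slope 0.0083 mean [575.4 -76.4] pct [-77.1 -76.4 -75.8] other [554.2 597.1]
wrist 35 45 226 slope 0.01 mean [575.  -76.3] pct [-77.  -76.3 -75.6] other [554.  596.9]
```

Call:
send_rows --deltas "-2 0 0 0 0 0 0.5;-2 0 0 0 0 0 0.5;-1.5 0 0 0 0 0 0.5;-1 0 0 0 0 0 0.5;0 0 0 0 0 0 0.5"

```text
time: 15.18
position: [0.5752, -0.0716, 0.0962]
tool_rot: [0.704, 0.71, -0.0, 0.0]
ft_force: [-0.7, -0.3, -0.4]
grip_width: 0.0438
grip_force: 0.0
```

Call:
send_rows --deltas "-1 0 0 0 0 0 0.5;0 0 0 0 0 0 0.5"

```text
time: 15.42
position: [0.5752, -0.0724, 0.0962]
tool_rot: [0.704, 0.71, -0.0, 0.0]
ft_force: [-0.2, 0.3, -0.3]
grip_width: 0.0435
grip_force: 0.1
```

Call:
send_rows --deltas "-1 0 0 0 0 0 0.5;0 0 0 0 0 0 0.5"

```text
time: 15.68
position: [0.5752, -0.0734, 0.0962]
tool_rot: [0.704, 0.71, -0.0, -0.0]
ft_force: [0.4, -0.0, 0.3]
grip_width: 0.0432
grip_force: 0.2
```

Call:
send_rows --deltas "-1 0 0 0 0 0 0.5;0 0 0 0 0 0 0.5"

```text
time: 15.92
position: [0.5752, -0.0744, 0.0962]
tool_rot: [0.704, 0.71, -0.0, 0.0]
ft_force: [0.7, 0.2, -0.8]
grip_width: 0.0436
grip_force: 0.2
```

Call:
send_rows --deltas "-0.8 0 0 0 0 0 0.5;0 0 0 0 0 0 0.5"

```text
time: 16.18
position: [0.5753, -0.0747, 0.0963]
tool_rot: [0.704, 0.71, 0.0, -0.0]
ft_force: [0.8, 4.5, -0.2]
grip_width: 0.0436
grip_force: 1.8
```

```bash
python3 - <<'E'
from h import *
o=robot.get_obs(); print(np.round(o['position'],4),o['ft_force'])
fit('side');boxfit('scene',-.25,-.08);bluefit('wrist',1)
E
```

```text
[ 0.5753 -0.0747  0.0963] [ 0.84368177  4.54190011 -0.17234651]
side
('box', 1457, [574.9, -138.3], [80.2, 139.1], 0.35, 'z', np.float64(66.4))
('near', 226, 'slope', np.float64(-0.0063), 'x(-10),x(-200)', [516.2, 517.4], 'y', [-197.6, -11.3], 'z', np.float64(19.8))
('far', 207, 'slope', np.float64(-0.0069), 'x(-10),x(-200)', [631.6, 632.9], 'y', [-198.4, -42.6], 'z', np.float64(19.9))
('stop', 385, 'slope', np.float64(-0.0484), 'y(580)', np.float64(-216.0), 'y', [-224.5, -204.1], 'x', [516.3, 636.8])
scene 1384 y [-207.3  -87.9]
[[-205, 535, 613], [-199, 535, 613], [-193, 533, 615], [-187, 535, 614], [-181, 534, 614], [-175, 534, 613], [-169, 534, 613], [-163, 534, 615], [-157, 533, 615], [-151, 534, 616], [-145, 533, 613], [-139, 534, 612], [-133, 535, 616], [-127, 534, 615], [-121, 534, 614], [-115, 534, 613], [-109, 534, 611], [-103, 533, 614], [-97, 535, 613], [-91, 534, 615], [-85, 571, 612]]
wrist 5 15 398 slope 0.0004 mean [575.5 -86.2] pct [-86.8 -86.2 -85.7] other [552.6 599.1]
wrist 15 25 430 slope 0.0031 mean [575.4 -86.3] pct [-86.9 -86.3 -85.6] other [553.8 597.3]
wrist 25 35 484 slope 0.0057 mean [575.7 -86.2] pct [-86.9 -86.3 -85.6] other [554.2 597.2]
wrist 35 45 248 slope 0.0099 mean [575.1 -86.2] pct [-86.9 -86.2 -85.5] other [554.3 597. ]
```

Stop contact: 4.5 N with the leading end at y ≈ -208.5, as expected. One firmer press seats both pads, then I'll back off.

Call:
send_rows --deltas "-0.7 0 0 0 0 0 0.5;0 0 0 0 0 0 0.5"

```text
time: 16.58
position: [0.5753, -0.0748, 0.0964]
tool_rot: [0.705, 0.71, 0.001, -0.0]
ft_force: [1.1, 6.9, 1.7]
grip_width: 0.0435
grip_force: 3.4
```

Call:
send_rows --deltas "-0.5 0 0 0 0 0 0.5;0 0 0 0 0 0 0.5;0 0 0 0 0 0 0.5"

```text
time: 16.95
position: [0.5753, -0.0749, 0.0964]
tool_rot: [0.705, 0.71, 0.001, -0.001]
ft_force: [1.9, 8.1, 3.2]
grip_width: 0.0437
grip_force: 4.1
```

Seated; the position no longer advances while the force rises. I'll ease off slowly and raise.

Call:
send_rows --deltas "0.5 0 0 0 0 0 0.5;0.5 0 0 0 0 0 0.5;1 0 0 0 0 0 0.5;2 0 0 0 0 0 0.5;5 0 0 0 0 0 0.5;10 0 0 0 0 0 0.5;20 0 0 0 0 0 0.5;10 0 -20 0 0 0 0.5;10 0 -40 0 0 0 0.5;10 0 -40 0 0 0 0.5"

```text
time: 18.2
position: [0.5741, -0.0054, 0.1969]
tool_rot: [0.704, 0.71, -0.0, -0.001]
ft_force: [0.6, -0.1, -0.5]
grip_width: 0.0437
grip_force: 0.0
```

Call:
send_rows --deltas "30 0 -30 0 0 0 0.5;0 0 0 0 0 0 0.5;0 0 0 0 0 0 0.5;0 0 0 0 0 0 0.5"

```text
time: 18.7
position: [0.5737, 0.0224, 0.2247]
tool_rot: [0.704, 0.71, -0.001, -0.001]
ft_force: [-0.8, -0.1, -0.1]
grip_width: 0.0434
grip_force: 0.0
```

```bash
python3 - <<'E'
from h import *
o=robot.get_obs(); print(o['time'],np.round(o['position'],4),o['ft_force'])
c=fit('side');fit('scene');w=fit('wrist')
cv2.imwrite('pics/f.png',cv2.resize(np.hstack([c['image'][170:330,190:340],cv2.resize(w['image'][150:384,80:430],(239,160))])[...,::-1],None,fx=2,fy=2,interpolation=cv2.INTER_CUBIC))
E
```

```text
18.7 [0.5737 0.0224 0.2247] [-0.78663667 -0.05641191 -0.11764274]
side
('box', 1422, [574.9, -145.3], [80.2, 124.6], 0.39, 'z', np.float64(66.4))
('near', 240, 'slope', np.float64(-0.0062), 'x(-10),x(-200)', [516.1, 517.3], 'y', [-197.9, -9.5], 'z', np.float64(20.1))
('far', 240, 'slope', np.float64(-0.0071), 'x(-10),x(-200)', [631.6, 633.0], 'y', [-198.4, -10.0], 'z', np.float64(20.0))
('stop', 384, 'slope', np.float64(-0.0622), 'y(580)', np.float64(-216.4), 'y', [-235.1, -203.9], 'x', [516.4, 643.1])
scene
('box', 1394, [574.4, -146.4], [82.8, 122.6], 0.37, 'z', np.float64(66.5))
('near', 226, 'slope', np.float64(-0.0206), 'x(-10),x(-200)', [513.8, 517.7], 'y', [-197.8, -11.8], 'z', np.float64(19.9))
('far', 62, 'slope', np.float64(-0.013), 'x(-10),x(-200)', [630.1, 632.6], 'y', [-199.6, -8.7], 'z', np.float64(20.1))
('stop', 329, 'slope', np.float64(-0.0882), 'y(580)', np.float64(-217.1), 'y', [-225.2, -185.3], 'x', [513.6, 635.7])
wrist
('box', 1742, [573.8, -104.0], [80.0, 35.7], 0.17, 'z', np.float64(67.8))
('near', 304, 'slope', np.float64(-0.0138), 'x(-10),x(-200)', [515.5, 518.1], 'y', [-163.8, -8.4], 'z', np.float64(21.3))
('far', 303, 'slope', np.float64(0.0015), 'x(-10),x(-200)', [631.4, 631.1], 'y', [-162.0, -7.7], 'z', np.float64(21.3))
```

View pics/f.png

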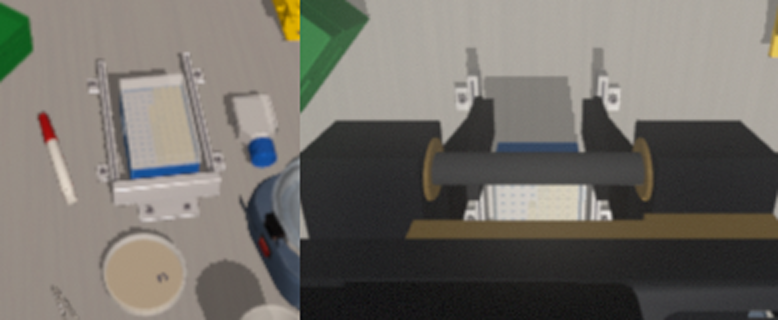

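The box sits centred in the lane at side (160,125), square against the stop at (165,185). The flask, marker and petri dish look unmoved, and the gripper is clear. Handing in.

```bash
python3 -c "
from rig import robot
print(robot.hand_in())"
```

```text
the job is handed in; nothing more can be done
None
```

I pushed the blue tip box down the lane until it met the stop, square to the lane within measurement error and about centred, then moved the arm clear and handed the job in at about 19 s; the last pictures show no sign of rail contact or of the flask, marker or petri dish having moved.

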